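Rehang the lift-off guard on the other gear stand

TASK

Squeeze the two ears of the guard together to draw its sprung hinge pin, lift the guard straight off the stand it hangs on, and drop it into the hinge brackets of the other, open stand, the same way round. Those brackets have been slid away from their mark, so feel for the slots and lower it in gently, never forcing it; let go only when it is fully down, so that the pin springs right home, and leave the other things on the bench alone.

Things in the scene. Friction and masses are not known exactly. Their poses are not given: they have to be found in the camera images.
- guard: Lift-off guard, 0.34 to 0.52 kg, pin included. Origin: middle of its hinge barrel, on the hinge axis; y along the barrel, z up as it hangs. Round steel barrel 10 mm thick, y -80 to +80, rounded ends; aluminium panel 108 wide, 5 thick, hanging from it to z = -82. Two flat steel ears stand up over it, z 7 to 57. Its weight keeps it upright when it is held by the ears.
- fixed_ear (a point): Outer face of the guard's fixed ear, guard frame (0, -22, 38) mm. The ear is 30 mm (x) by 8 mm (y) by 50 mm tall.
- sliding_ear (a point): Outer face of the sliding ear, same size, guard frame (0, +22, 38) mm at rest, (0, +8, 38) squeezed. It moves with the hinge pin.
- pin (a joint): Travel of sliding ear and brass hinge pin (7 mm thick) along the guard's -y, m: 0 sprung fully out, 14 mm beyond the barrel's +y end; 0.014 fully drawn against a stop, flush with that end, ears 30 mm over their outer faces. The spring pushes out with 3.9 N at 0 and 8.8 N at 0.014; a grip of 20 to 30 N keeps it drawn and carries the guard.
- guard_grip (a point): Guard frame (0, -7, 38) mm: midway between the ears' outer faces when squeezed. Put the TCP here, pointing down, fingers closing along the guard's y, opened to 75 to 85 mm. The fixed ear is then 15 mm and the sliding ear, at rest, 29 mm from the TCP.
- stand_a: Gear stand fixed to the bench, which carries the guard at the start. Steel base plate 150 x 200 x 12 mm (x -80 to +70), toothed ring gear 100 mm across on the robot's side, two aluminium hinge brackets at its y ends. Origin on the bench; x away from the robot, y along the hinge, z up. May be the left or the right stand.
- stand_b: The other stand, open at the start, alike and in the same frame, but its bracket pair is slid along clamping slots: it sits 5 to 29 mm beyond the marked seat along the stand's +x. How far is in none of the readings: it must be felt, or seen in a picture. The pair does not move under light forces. A slot's edge pushes the barrel towards the slot.
- stand_a_seat (a point): Guard's place when seated on stand a: stand frame (8, 0, 120) mm, axes as the stand's. The guard starts here within 2 mm along y.
- stand_b_seat (a point): Marked place of the guard's origin on stand b's base plate: stand frame (8, 0, 120) mm, axes as the stand's. y, z and yaw are true; the real seat is 5 to 29 mm from it along +x. The seated guard's yaw is the stand's.
- stand_b_slot (a point): On the hinge axis, y of the middle of the -y slot (twin at y +68), 12 mm long in y; the real slot is 5 to 29 mm along +x. Open-topped, 13.6 mm wide; seat 5 mm below the axis; square-edged walls up to flat lips 6 mm above it, to 30 mm from the middle. A barrel d mm off stops 11 mm above its seated height on a lip; on an edge (d 2 to 6) at 6 + 5 cos(w) mm, where sin(w) = (6.8 - d) / 5.
- stand_b_hole (a point): Mouth of the pin's hole, 12 x 12 mm, on the hinge axis in the +y end cheek (inner face y = +84; the plain -y cheek's is at -84; tops 14 mm above the axis); the real one is 5 to 29 mm along +x. The seated barrel has 4 mm of play each way in y. The pin in the hole locks the guard down; stand a is the same.
- race: Bearing race, ring 30 mm across, 12 high, lying on stand a's base plate; bystander, origin under its middle.
- socket: Steel socket, 24 mm across, 30 high, standing on stand b's base plate at its +y end on the robot's side, beside the gear; bystander, origin under its middle.
- pinion: Pinion gear with shaft, 60 mm across, 100 high, standing beyond the stands; bystander.
- collar: Blue ring, 84 mm across, 40 high, beyond the stands; bystander.
- grease: White grease tin with blue cap, 68 mm across, 110 high, beyond the stands; bystander.
- gear: Loose dark gear ring, 130 mm across, 22 high, lying to the left; bystander.
- mallet: Hammer lying to the right; bystander.
- spanner: Spanner lying along x between the two stands; bystander.
Mind the look-alikes: they are no part of the job. What is shaped like the guard but brown is not meant.

How it is judged:
By the outcome, as a careful person would: the job done as asked, in the order asked, and still so for the second after the job is handed in, with the robot touching nothing.
It also fails if it takes over 54 s, if anything falls off the work surface, if the arm or the gripper's body presses on something with over 40 N, if the wrist force passes 120 N, or if a joint passes its speed limit or range.

ROBOT

A 6-joint arm with a two-finger parallel gripper is mounted at the origin on the work surface. World frame = base frame: x ahead of the robot, y to its left, z up, the work surface at z = 0. Lengths are in m, angles in rad, forces in N, time in s.
With the tool pointing down it reaches from about 0.3 to 0.85 m from the base axis. Payload 4.2 kg.
Tool frame: the origin (TCP) lies between the finger pads, 19 mm behind the fingertips; this is the grasp point; z points along the fingers, y is the line along which they close (so a half turn about z gives the same grasp; the last joint's range is limited). The gripper opens to 91 mm and grips with 3 to 60 N. Pads are 32 mm wide; open, the fingers measure 118 mm over their backs; the gripper's body (76 mm by 178 mm) begins 60 mm behind the grasp point.
Start: joints at [-1.317, 0.32, 1.565, -0, 1.257, -0.02], TCP at [0.155, -0.554, 0.233] pointing down, gripper open.
Joint ranges: [-3.11, 3.11], [-0.84, 2.01], [0.21, 2.61], [-1.34, 4.49], [0.05, 2.63], [-2.56, 2.56]. Speed limits (rad/s): [2.57, 2.57, 3.14, 3.14, 3.14, 3.14].

INTERFACE

Orientations are given as a rotation vector (axis times angle).
In Python, from bench import r, vision gives the robot as it stands.
- The arm moves only by the tool drive_tool, never from a script. Its argument "rows" is a list of rows, each an object with "fingers": the opening, from 0 (shut) to 1 (fully open); "travel": the shift along the tool's x, y, z in m, a list of three; "twist": the turn about the tool's z in degrees. A call has 1 to 5 rows; each row is the pose to reach, as a shift and turn from the pose commanded when the call began, along the tool's axes at that moment; what a row does not reach only later rows make up. A row lasts 1/12 s, in which the tool goes at most 41.7 mm and 7.16 degrees, less where a joint would pass 70% of its speed; a pose out of reach is approached as far as the arm can. A call with a gripper value outside its range is refused whole. The fingers move at their own pace and stop on an object; the grip force is fixed at half the most. Time passes only in rows, so rows that repeat a pose let the fingers close. It gives the time, the measured TCP pose, the force, the opening and the grip force at its end, in the units of the state.
- r.read_state(): the state, without advancing time (a new reading comes with each control period).
- vision.grab_frame(name): name is "scene" or "top" or "wrist"; returns a dict with "pixels" (384x512x3 uint8, red, green, blue), "range_z" (384x512 float32, m along the optical axis (not along the pixel's ray), 0 where there is no reading), "K" (3x3 intrinsics, pixels), "k1" (the pictures are not rectified: a ray, as slopes to the right and down, at radius r is drawn at 1 + k1 r^2 times it, then the intrinsics apply), "rvec" (rotation vector, rad) and "tvec" (3), from world to camera coordinates, as OpenCV has them. Camera axes: x right, y down, z forward; pixel columns grow to the right and rows downward; lengths in m; the calibration is good to about 2 mm. A picture is of the moment at which its call begins.
- r.job_done(): hands the job in; it is judged then, once.
The state is a dict: "time": time; "joints": joint angles; "qvel": joint speeds; "joint_efforts": joint torques, N m; "position": TCP position; "eef_rot": TCP orientation; "force": force on the tool from outside, world axes, zero at the start; "moment": the same for the moment, N m; "finger_gap": finger opening in m; "grip_force": force on a finger pad.
Only numpy, scipy, OpenCV 4.12 (cv2) and the standard library are available. Lean on these libraries where they do the work, as an engineer would, in place of code of your own. Each camera call takes 0.05 s, during which the arm holds its last target. There are 200 camera calls.

## Working session

There is one attempt and no reset: what is moved stays moved. The work goes in short steps, Python scripts to look and compute and a tool call to move; the robot and the scene stay as the last step left them, time stands still between calls to the robot, and variables do not carry over. Pictures are saved under pics/ and viewed, at most 10 in all, crops included, and the job is handed in when it is done.

Besides the shell and the picture viewer there is one more tool, called after "Emit:" by a JSON object that holds its "fn" and its "kwargs". drive_tool: Moves the arm, as the interface text tells. Its arguments: {"type":"object","properties":{"rows":{"type":"array"}},"required":["rows"]}

```bash
ls; mkdir -p pics; cat > h.py <<'E'
import numpy as np, cv2
from bench import r, vision
def cam(f):
    R=cv2.Rodrigues(np.array(f["rvec"],float))[0]; return R,np.array(f["tvec"],float).ravel()
def rays(f,uv):
    K=np.array(f["K"],float); uv=np.atleast_2d(np.array(uv,float))
    d=np.stack([(uv[:,0]-K[0,2])/K[0,0],(uv[:,1]-K[1,2])/K[1,1]],1); s=d.copy()
    for _ in range(20): s=d/(1+f["k1"]*(s**2).sum(1))[:,None]
    return np.c_[s,np.ones(len(s))]
def pts(f,uv,z=None):
    R,t=cam(f); s=rays(f,uv); c=-R.T@t; d=s@R
    if z is not None: return c+d*((z-c[2])/d[:,2])[:,None]
    uv=np.atleast_2d(uv).astype(int); return c+d*f["range_z"][uv[:,1],uv[:,0]][:,None]
def cloud(f):
    v,u=np.mgrid[0:384,0:512]; return pts(f,np.c_[u.ravel(),v.ravel()]).reshape(384,512,3)
def save(f,name,crop=None,k=1):
    p=f["pixels"][:,:,::-1]
    if crop: p=p[crop[1]:crop[3],crop[0]:crop[2]]
    cv2.imwrite("pics/"+name,cv2.resize(p,None,fx=k,fy=k,interpolation=cv2.INTER_CUBIC))
E
python3 - <<'E'
from h import *
import pickle
a=[]
for n in("scene","top"):
    f=vision.grab_frame(n); pickle.dump(f,open(n+".pkl","wb")); a.append(f["pixels"][:,:,::-1]); R,t=cam(f); print(n,-R.T@t,R[2],f["K"],f["k1"])
p=np.vstack(a); cv2.imwrite("pics/s1.png",cv2.resize(a[0],(780,585))); cv2.imwrite("pics/t1.png",cv2.resize(a[1],(780,585)))
print(r.read_state())
E
```

```text
pics
scene [1.16941828 0.45700142 1.40072222] [-0.42510391 -0.3403289  -0.83872695] [[441.3677602    0.         256.67983291]
 [  0.         441.3677602  192.01302696]
 [  0.           0.           1.        ]] -0.12739891025352684
top [ 0.32934217 -0.0856859   1.46945572] [ 0.15783342  0.00356362 -0.98745932] [[395.808164     0.         256.17457495]
 [  0.         395.808164   190.06900235]
 [  0.           0.           1.        ]] -0.02585626929142281
{'time': 0.1, 'joints': array([-1.31698392e+00,  3.20212958e-01,  1.56555519e+00, -1.70666139e-05,
        1.25741259e+00, -2.00245556e-02]), 'qvel': array([-4.85577132e-05,  3.93558942e-04, -2.90175933e-03, -1.11049668e-03,
        4.97891402e-04,  1.85878926e-03]), 'joint_efforts': array([ 2.26737739e-04, -4.13331234e+01, -2.32510042e+01,  7.29186111e-02,
        4.22373461e-02, -6.96042025e-05]), 'position': array([ 0.1553702 , -0.55316531,  0.23201368]), 'eef_rot': array([-3.11062967e+00, -4.28592579e-01,  3.16098873e-04]), 'force': array([-0.13290525, -0.64932231, -0.36379304]), 'moment': array([0.01315667, 0.00236083, 0.00555037]), 'grip_force': 0.0, 'finger_gap': 0.0914366413883825}
```

View pics/s1.png

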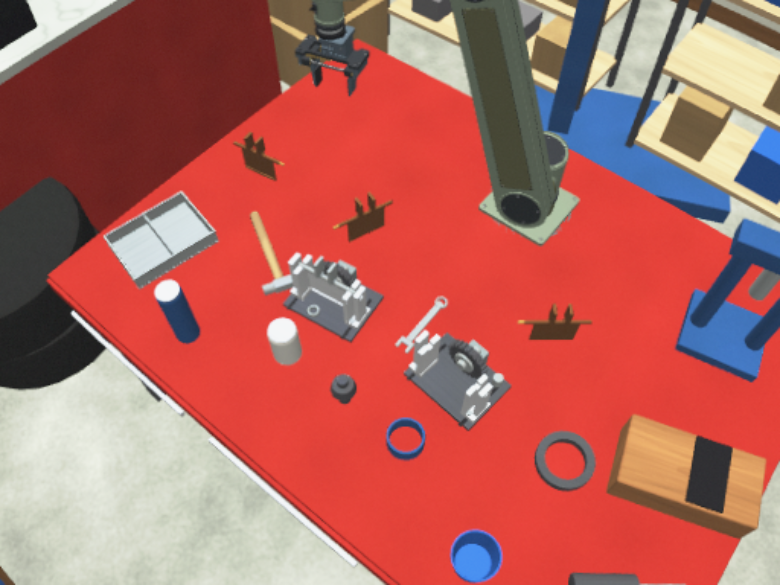

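View pics/t1.png

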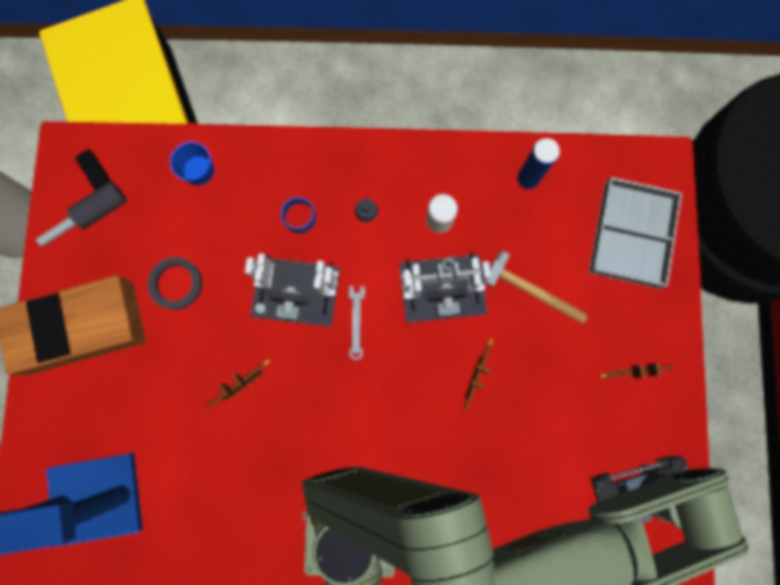

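Right stand (scene view ~(330,290), top view ~(445,285)) carries a grey guard, so it is stand a. The left, open one (~(460,375) / ~(292,290)) is stand b. The guard-shaped brown decoys lie at scene (260,160), (365,220) and (555,325).

```bash
python3 - <<'E'
from h import *
import pickle
fs=pickle.load(open("scene.pkl","rb")); ft=pickle.load(open("top.pkl","rb"))
for n,f in(("scene",fs),("top",ft)):
  P=cloud(f); ok=f["range_z"]>0
  print(n,"bench z",np.median(P[ok][np.abs(P[ok][:,2])<.01][:,2]))
  for nm,(ylo,yhi) in dict(A=(-.33,-.1),B=(.0,.3)).items():
    reg=ok&(P[...,1]>ylo)&(P[...,1]<yhi)&(P[...,0]>.35)&(P[...,0]<.75)
    px=f["pixels"].astype(int); grey=(px.max(2)-px.min(2)<40)
    m=(reg&grey&(P[...,2]>.006)&(P[...,2]<.2)).astype(np.uint8)
    nl,lab,st,ce=cv2.connectedComponentsWithStats(m); 
    for k in np.argsort(-st[1:,4])[:3]+1: print(nm,st[k])
    k=1+np.argmax(st[1:,4]); m=lab==k
    pl=m&(P[...,2]<.018); q=P[pl][:,:2].astype(np.float32)
    print("plate",cv2.minAreaRect(q*1000),len(q))
    for lo,hi in((.1,.118),(.118,.135),(.135,.16),(.165,.19)):
      s=m&(P[...,2]>lo)&(P[...,2]<hi)
      if s.sum()>3: print(lo,s.sum(),P[s].mean(0).round(4),cv2.minAreaRect(P[s][:,:2].astype(np.float32)*1000))
s=cv2.resize(fs["pixels"][150:290,170:350,::-1],None,fx=4.2,fy=4.2,interpolation=cv2.INTER_CUBIC); cv2.imwrite("pics/crop1.png",s); print(s.shape)
E
```

```text
scene bench z -4.181273662662299e-05
A [ 182  166   69   57 2190]
A [178 209  20  28 222]
A [234 133   6  12  19]
plate ((574.4609375, -220.08132934570312), (151.75750732421875, 231.82884216308594), 8.24676513671875) 728
0.1 232 [ 0.5767 -0.1981  0.1099] ((575.415771484375, -202.80323791503906), (79.53827667236328, 190.745361328125), 7.83595609664917)
0.118 300 [ 0.5834 -0.2017  0.1258] ((576.6326904296875, -205.32870483398438), (77.23725891113281, 195.67218017578125), 7.082608699798584)
0.135 65 [ 0.586  -0.1966  0.145 ] ((584.5308227539062, -199.77752685546875), (30.50708770751953, 186.31793212890625), 7.976848125457764)
0.165 57 [ 0.5864 -0.2009  0.1735] ((585.3229370117188, -203.0849609375), (31.19596290588379, 46.49513626098633), 9.37971019744873)
B [ 266  215   69   67 2551]
B [228 250   6  10  33]
B [279 202   8   9  16]
plate ((552.9893798828125, 126.37631225585938), (260.4311828613281, 153.7454376220703), 84.13824462890625) 1206
0.1 232 [0.5612 0.1557 0.1098] ((564.7940063476562, 156.34222412109375), (191.6594696044922, 97.3575439453125), 83.87614440917969)
0.118 260 [0.5737
[... 899 characters left out ...]
1.16650390625, -207.01385498046875), (28.547203063964844, 43.605220794677734), 5.762693881988525)
B [ 162  167   60   47 2059]
B [232 201   3  19  32]
B [230 193   5   7  20]
plate ((554.387451171875, 152.64280700683594), (195.70204162597656, 147.4099578857422), 84.44610595703125) 1059
0.1 185 [0.5515 0.1565 0.111 ] ((559.6236572265625, 149.62698364257812), (185.21519470214844, 90.28404998779297), 79.6260986328125)
0.118 198 [0.571  0.1516 0.126 ] ((564.6256713867188, 152.39678955078125), (193.36285400390625, 93.89100646972656), 83.9813461303711)
0.135 26 [0.5801 0.1361 0.1365] ((582.2718505859375, 149.37371826171875), (191.05520629882812, 31.331512451171875), 83.5009536743164)
(588, 756, 3)
```

View pics/crop1.png

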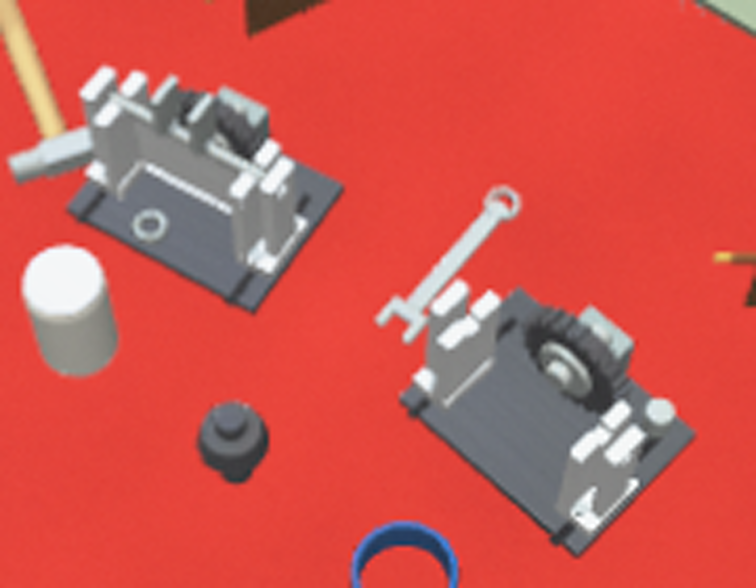

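The crop shows the steel guard with its ears hanging on stand a at crop (170,130). The brackets at (460,330) and (600,440) on stand b are open. All decoys are brown, so the target is confirmed. Moving above it now.

Emit:
{"fn": "drive_tool", "kwargs": {"rows": [{"fingers": 0.9, "travel": [0.034, -0.014, -0.006], "twist": 0}, {"fingers": 0.9, "travel": [0.067, -0.028, -0.012], "twist": 0}, {"fingers": 0.9, "travel": [0.101, -0.042, -0.018], "twist": 0}, {"fingers": 0.9, "travel": [0.134, -0.057, -0.024], "twist": 0}, {"fingers": 0.9, "travel": [0.168, -0.071, -0.028], "twist": 0}]}}

```text
time: 0.52
position: [0.2989, -0.4385, 0.261]
eef_rot: [-3.112, -0.428, 0.0]
force: [0.2, -0.1, 0.4]
finger_gap: 0.0819
grip_force: 0.0
```

Emit:
{"fn": "drive_tool", "kwargs": {"rows": [{"fingers": 0.9, "travel": [0.034, -0.014, 0], "twist": 0}, {"fingers": 0.9, "travel": [0.067, -0.028, 0], "twist": 0}, {"fingers": 0.9, "travel": [0.101, -0.042, 0], "twist": 0}, {"fingers": 0.9, "travel": [0.134, -0.057, 0], "twist": 0}, {"fingers": 0.9, "travel": [0.168, -0.071, 0], "twist": 0}]}}

```text
time: 0.93
position: [0.4414, -0.3244, 0.2605]
eef_rot: [-3.112, -0.429, 0.001]
force: [0.6, -0.2, -0.4]
finger_gap: 0.0823
grip_force: 0.0
```

Emit:
{"fn": "drive_tool", "kwargs": {"rows": [{"fingers": 0.9, "travel": [0.034, -0.014, 0], "twist": 2}, {"fingers": 0.9, "travel": [0.067, -0.028, 0], "twist": 4}, {"fingers": 0.9, "travel": [0.101, -0.042, 0], "twist": 6}, {"fingers": 0.9, "travel": [0.134, -0.057, 0], "twist": 8}, {"fingers": 0.9, "travel": [0.168, -0.071, 0], "twist": 8}]}}

```text
time: 1.35
position: [0.584, -0.2107, 0.2603]
eef_rot: [-3.134, -0.209, 0.002]
force: [-0.2, -0.4, -0.9]
finger_gap: 0.0821
grip_force: 0.0
```

```bash
cat >> h.py <<'E'
def pose():
    s=r.read_state(); R=cv2.Rodrigues(s["eef_rot"])[0]; return s,s["position"],R,np.degrees(np.arctan2(R[1,0],R[0,0]))
def togo(xyz,yaw):
    s,p,R,y=pose(); print("t",s["time"],"p",p.round(4),"yaw",y.round(2),"F",s["force"].round(1),"gap",round(s["finger_gap"],4),"travel",(R.T@(np.array(xyz)-p)).round(4),"twist",round(y-yaw,2))
E
python3 - <<'E'
from h import *
import pickle
f=vision.grab_frame("wrist"); pickle.dump(f,open("w1.pkl","wb")); save(f,"w1.png",k=1.5)
togo((.584,-.212,.158),7.5); R,t=cam(f); print(-R.T@t,R[2])
P=cloud(f); ok=f["range_z"]>0; px=f["pixels"].astype(int)
s=ok&(P[...,2]>.168)&(P[...,2]<.183)&(abs(P[...,0]-.584)<.05)&(abs(P[...,1]+.21)<.045)
print(s.sum(),P[s].mean(0),cv2.minAreaRect(P[s][:,:2].astype(np.float32)*1000))
E
```

```text
t 1.4 p [ 0.5894 -0.2063  0.2597] yaw 7.91 F [5.  2.4 1.1] gap 0.0821 travel [-0.0066  0.0053  0.1016] twist 0.41
[ 0.65183089 -0.20151276  0.41268232] [-0.23975878 -0.03124276 -0.97032964]
798 [ 0.58584462 -0.20390024  0.17668591] ((585.0014038085938, -204.2022705078125), (30.11958885192871, 43.731666564941406), 8.134611129760742)
```

View pics/w1.png

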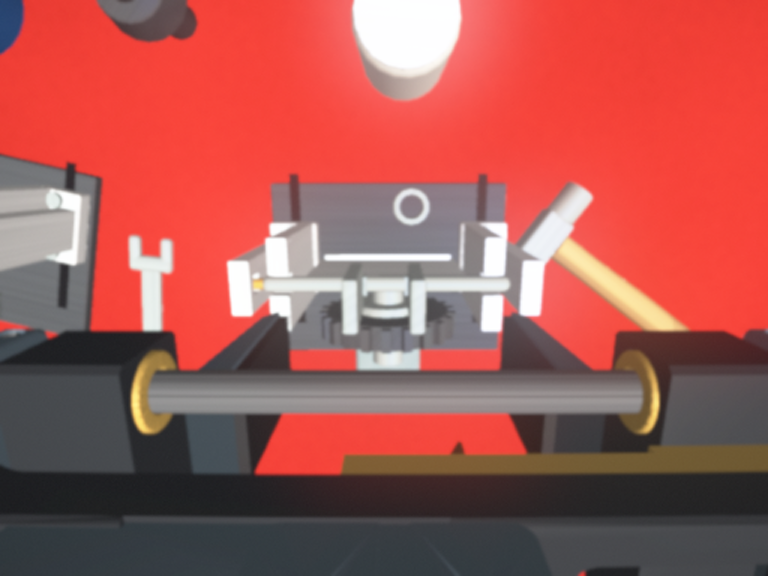

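Wrist view: ears at (352,305) and (415,305), brass pin end at (255,285) in the +y cheek. The ears' middle is (585.0, -204.2) mm with yaw 8.1°, so the grip point is (586, -211, 158).

Emit:
{"fn": "drive_tool", "kwargs": {"rows": [{"fingers": 0.9, "travel": [0, 0, 0], "twist": 0}, {"fingers": 0.9, "travel": [0, 0, 0], "twist": 0}, {"fingers": 0.9, "travel": [0, 0, 0], "twist": 0}]}}

```text
time: 1.65
position: [0.5823, -0.2128, 0.2604]
eef_rot: [3.135, 0.21, -0.002]
force: [0.1, -0.1, 0.3]
finger_gap: 0.0819
grip_force: 0.0
```

```bash
python3 -c "
from h import *
togo((.586,-.2111,.158),8.1)"
```

```text
t 1.65 p [ 0.5823 -0.2128  0.2604] yaw 7.66 F [ 0.1 -0.1  0.3] gap 0.0819 travel [ 0.0041 -0.0012  0.1024] twist -0.44
```

Emit:
{"fn": "drive_tool", "kwargs": {"rows": [{"fingers": 0.9, "travel": [0.004, -0.001, 0.02], "twist": -0.4}, {"fingers": 0.9, "travel": [0.004, -0.001, 0.045], "twist": -0.4}, {"fingers": 0.9, "travel": [0.004, -0.001, 0.07], "twist": -0.4}, {"fingers": 0.9, "travel": [0.004, -0.001, 0.09], "twist": -0.4}, {"fingers": 0.9, "travel": [0.004, -0.001, 0.102], "twist": -0.4}]}}

```text
time: 2.07
position: [0.5845, -0.2116, 0.1564]
eef_rot: [-3.133, -0.218, 0.006]
force: [0.0, 0.1, 0.3]
finger_gap: 0.0817
grip_force: 0.0
```

Emit:
{"fn": "drive_tool", "kwargs": {"rows": [{"fingers": 0.9, "travel": [0, 0, 0], "twist": 0}, {"fingers": 0.9, "travel": [0, 0, 0], "twist": 0}, {"fingers": 0.9, "travel": [0, 0, 0], "twist": 0}]}}

```text
time: 2.32
position: [0.5871, -0.2117, 0.1601]
eef_rot: [3.133, 0.22, 0.003]
force: [0.1, -0.3, 0.1]
finger_gap: 0.082
grip_force: 0.0
```

```bash
python3 -c "
from h import *
togo((.586,-.2111,.158),8.1)
f=vision.grab_frame('wrist'); save(f,'w2.png',k=1)"
```

```text
t 2.3167 p [ 0.5871 -0.2117  0.1601] yaw 8.02 F [ 0.1 -0.3  0.1] gap 0.082 travel [-0.001  -0.0008  0.0021] twist -0.08
```

Emit:
{"fn": "drive_tool", "kwargs": {"rows": [{"fingers": 0, "travel": [0, 0, 0.002], "twist": 0}, {"fingers": 0, "travel": [0, 0, 0.002], "twist": 0}, {"fingers": 0, "travel": [0, 0, 0.002], "twist": 0}, {"fingers": 0, "travel": [0, 0, 0.002], "twist": 0}, {"fingers": 0, "travel": [0, 0, 0.002], "twist": 0}]}}

```text
time: 2.78
position: [0.5868, -0.2099, 0.157]
eef_rot: [-3.132, -0.221, 0.0]
force: [-0.7, 3.9, 3.1]
finger_gap: 0.052
grip_force: 1.8
```

Emit:
{"fn": "drive_tool", "kwargs": {"rows": [{"fingers": 0, "travel": [0, 0, 0], "twist": 0}, {"fingers": 0, "travel": [0, 0, 0], "twist": 0}, {"fingers": 0, "travel": [0, 0, 0], "twist": 0}, {"fingers": 0, "travel": [0, 0, 0], "twist": 0}, {"fingers": 0, "travel": [0, 0, 0], "twist": 0}]}}

```text
time: 3.2
position: [0.5874, -0.2116, 0.1572]
eef_rot: [3.132, 0.221, 0.002]
force: [-0.0, -1.8, 3.0]
finger_gap: 0.0292
grip_force: 30.0
```

Emit:
{"fn": "drive_tool", "kwargs": {"rows": [{"fingers": 0, "travel": [0, 0, 0], "twist": 0}, {"fingers": 0, "travel": [0, 0, 0], "twist": 0}, {"fingers": 0, "travel": [0, 0, 0], "twist": 0}, {"fingers": 0, "travel": [0, 0, 0], "twist": 0}]}}

```text
time: 3.53
position: [0.5873, -0.2113, 0.1571]
eef_rot: [3.133, 0.221, 0.002]
force: [0.3, -4.8, 3.4]
finger_gap: 0.0295
grip_force: 30.0
```

```bash
python3 - <<'E'
from h import *
togo((.586,-.2111,.158),8.1)
f=vision.grab_frame("wrist"); P=cloud(f); ok=f["range_z"]>0
s=ok&(P[...,2]>.168)&(P[...,2]<.183)&(abs(P[...,0]-.584)<.03)&(abs(P[...,1]+.21)<.04)
print(s.sum(),cv2.minAreaRect(P[s][:,:2].astype(np.float32)*1000)); save(f,"w3.png",crop=(130,110,390,290),k=2)
E
```

```text
t 3.5333 p [ 0.5873 -0.2113  0.1571] yaw 8.08 F [ 0.3 -4.8  3.4] gap 0.0295 travel [-0.0013 -0.0004 -0.0009] twist -0.02
1879 ((588.3818359375, -211.037841796875), (35.4480094909668, 52.433189392089844), 8.035971641540527)
```

View pics/w3.png

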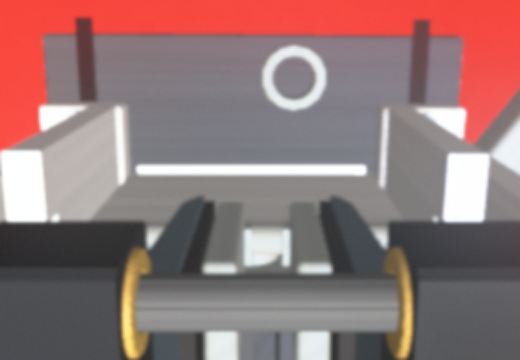

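Picture: ears squeezed between the pads (crop (225,240) and (305,240)), gap 29.5 mm, so the pin is drawn. Lifting straight up, gently at first.

Emit:
{"fn": "drive_tool", "kwargs": {"rows": [{"fingers": 0, "travel": [0, 0, -0.003], "twist": 0}, {"fingers": 0, "travel": [0, 0, -0.007], "twist": 0}, {"fingers": 0, "travel": [0, 0, -0.012], "twist": 0}, {"fingers": 0, "travel": [0, 0, -0.018], "twist": 0}, {"fingers": 0, "travel": [0, 0, -0.024], "twist": 0}]}}

```text
time: 4.0
position: [0.5866, -0.2102, 0.1808]
eef_rot: [-3.133, -0.222, 0.002]
force: [0.8, 0.8, -3.5]
finger_gap: 0.0294
grip_force: 30.0
```

```bash
python3 -c "
from h import *
togo((.5873,-.2113,.290),8.1)"
```

```text
t 4.0 p [ 0.5866 -0.2102  0.1808] yaw 8.1 F [ 0.8  0.8 -3.5] gap 0.0294 travel [ 0.0004  0.0011 -0.1093] twist 0.0
```

Emit:
{"fn": "drive_tool", "kwargs": {"rows": [{"fingers": 0, "travel": [0, 0.001, -0.014], "twist": 0}, {"fingers": 0, "travel": [0, 0.001, -0.038], "twist": 0}, {"fingers": 0, "travel": [0, 0.001, -0.065], "twist": 0}, {"fingers": 0, "travel": [0, 0.001, -0.092], "twist": 0}, {"fingers": 0, "travel": [0, 0.001, -0.111], "twist": 0}]}}

```text
time: 4.42
position: [0.5875, -0.2116, 0.295]
eef_rot: [3.133, 0.222, 0.005]
force: [0.9, 0.5, -2.5]
finger_gap: 0.0297
grip_force: 30.0
```

Emit:
{"fn": "drive_tool", "kwargs": {"rows": [{"fingers": 0, "travel": [0.001, -0.012, 0], "twist": 0}, {"fingers": 0, "travel": [0.004, -0.036, 0], "twist": 0}, {"fingers": 0, "travel": [0.008, -0.064, 0], "twist": 0}, {"fingers": 0, "travel": [0.012, -0.092, 0], "twist": 0}, {"fingers": 0, "travel": [0.015, -0.12, 0], "twist": 0}]}}

```text
time: 4.83
position: [0.5839, -0.0885, 0.2902]
eef_rot: [-3.132, -0.221, 0.004]
force: [1.1, -0.3, -3.9]
finger_gap: 0.0301
grip_force: 30.0
```

Emit:
{"fn": "drive_tool", "kwargs": {"rows": [{"fingers": 0, "travel": [0.003, -0.028, 0], "twist": 0}, {"fingers": 0, "travel": [0.007, -0.056, 0], "twist": 0}, {"fingers": 0, "travel": [0.011, -0.084, 0], "twist": 0}, {"fingers": 0, "travel": [0.014, -0.112, 0], "twist": 0}, {"fingers": 0, "travel": [0.018, -0.14, 0], "twist": 0}]}}

```text
time: 5.25
position: [0.5816, 0.0526, 0.2903]
eef_rot: [-3.133, -0.222, 0.005]
force: [0.5, 0.0, -3.9]
finger_gap: 0.0294
grip_force: 30.0
```

Emit:
{"fn": "drive_tool", "kwargs": {"rows": [{"fingers": 0, "travel": [0.003, -0.026, 0], "twist": 3}, {"fingers": 0, "travel": [0.006, -0.05, 0], "twist": 6}, {"fingers": 0, "travel": [0.009, -0.07, 0], "twist": 9}, {"fingers": 0, "travel": [0.011, -0.084, 0], "twist": 12}, {"fingers": 0, "travel": [0.012, -0.092, 0], "twist": 14}]}}

```text
time: 5.67
position: [0.5805, 0.146, 0.2901]
eef_rot: [-3.137, 0.162, 0.005]
force: [-0.6, -0.4, -3.4]
finger_gap: 0.0294
grip_force: 30.0
```

Emit:
{"fn": "drive_tool", "kwargs": {"rows": [{"fingers": 0, "travel": [0, 0, 0], "twist": 0}, {"fingers": 0, "travel": [0, 0, 0], "twist": 0}, {"fingers": 0, "travel": [0, 0, 0], "twist": 0}, {"fingers": 0, "travel": [0, 0, 0], "twist": 0}]}}

```text
time: 6.0
position: [0.5818, 0.1425, 0.2914]
eef_rot: [3.137, -0.162, -0.001]
force: [-0.3, 0.5, -3.8]
finger_gap: 0.0298
grip_force: 30.0
```

```bash
python3 - <<'E'
from h import *
import pickle
togo((.5823,.1445,.290),-5.9)
f=vision.grab_frame("wrist"); pickle.dump(f,open("w4.pkl","wb")); save(f,"w4.png",k=1.5)
P=cloud(f); ok=f["range_z"]>0
for lo,hi in((.008,.017),(.12,.1305),(.1315,.139)):
  s=ok&(P[...,2]>lo)&(P[...,2]<hi)&(abs(P[...,0]-.58)<.16)&(abs(P[...,1]-.15)<.13)
  print(lo,s.sum(),P[s][:,2].mean(),cv2.minAreaRect(P[s][:,:2].astype(np.float32)*1000))
E
```

```text
t 6.0 p [0.5818 0.1425 0.2914] yaw -5.92 F [-0.3  0.5 -3.8] gap 0.0298 travel [ 0.0003 -0.002   0.0014] twist -0.02
0.008 5737 0.012385569664213567 ((614.568603515625, 148.82980346679688), (258.6470642089844, 178.11041259765625), 29.310705184936523)
0.12 1066 0.12592940219807253 ((566.8173828125, 155.50157165527344), (191.42466735839844, 94.04963684082031), 84.35061645507812)
0.1315 794 0.13433632741357063 ((583.6044921875, 153.82969665527344), (191.6626739501953, 34.04692077636719), 84.3567886352539)
```

View pics/w4.png

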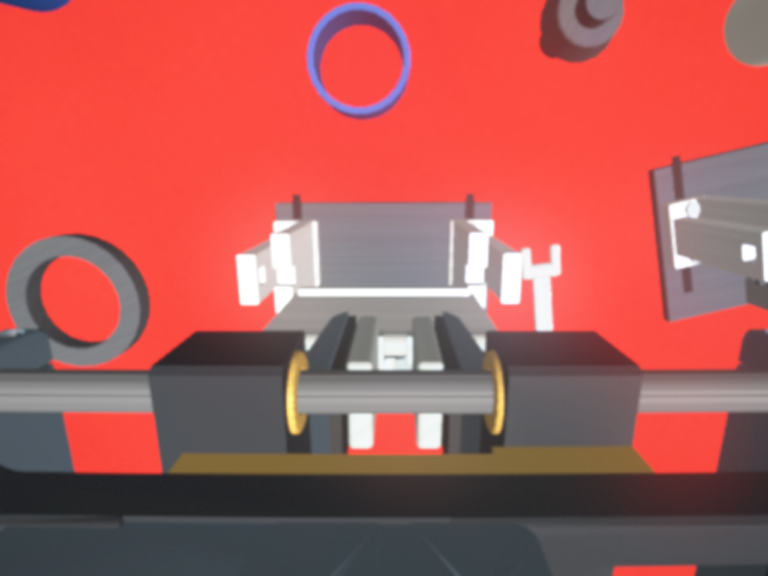

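The picture shows the held guard (ears at (362,390), (428,390)) above stand b, with lips at (295,250) and (480,250) and cheeks at (250,278) and (510,275). The slots can be located from the lip gaps.

```bash
python3 - <<'E'
from h import *
import pickle
def ana(fn,c,yaw,lab):
  f=pickle.load(open(fn,"rb")); P=cloud(f); ok=f["range_z"]>0
  a=np.radians(yaw); X=np.array([np.cos(a),np.sin(a)]); Y=np.array([-np.sin(a),np.cos(a)])
  D=P[...,:2]-np.array(c); x=D@X*1000; y=D@Y*1000; z=P[...,2]*1000
  ch=ok&(z>131.5)&(z<140)&(abs(x)<40)&(abs(y)>80)&(abs(y)<100)
  for sg in(1,-1):
    q=ch&(y*sg>0); l=ok&(z>122)&(z<129)&(abs(x)<45)&(y*sg>58)&(y*sg<78)
    h=np.histogram(x[l],np.arange(-44,46,2))[0]
    xl=np.sort(x[l]); i=np.argmax(np.diff(xl)) if len(xl)>2 else 0
    print(lab,fn,sg,"cheek x",np.percentile(x[q],[2,98]).round(1),"y",np.percentile(y[q],[2,98]).round(1),"lip gap",xl[i:i+2].round(1),"lip ext",np.percentile(xl,[1,99]).round(1),"y",np.percentile(y[l],[2,98]).round(1))
for fn in("w1.pkl","scene.pkl","top.pkl"): ana(fn,(.585,-.2042),8.1,"A")
for fn in("w4.pkl","scene.pkl","top.pkl"): ana(fn,(.5836,.1538),-5.8,"B")
E
```

```text
A w1.pkl 1 cheek x [-15.9  17.2] y [83.5 95.7] lip gap [-6.2 -3.7] lip ext [-26.1  30.2] y [59.7 76.2]
A w1.pkl -1 cheek x [-17.2  15.8] y [-95.6 -83.6] lip gap [-7.3 -4.8] lip ext [-30.   29.3] y [-76.1 -59.5]
A scene.pkl 1 cheek x [-15.8  17.5] y [84.7 97.6] lip gap [-21.1 -17.3] lip ext [-28.6  30.4] y [58.4 75.9]
A scene.pkl -1 cheek x [-13.4  16.2] y [-95.8 -81.6] lip gap [-29.2 -25.6] lip ext [-30.8  28.4] y [-73.8 -59.4]
A top.pkl 1 cheek x [-18.5  10.8] y [81.5 92.4] lip gap [-16.2 -12.7] lip ext [-32.1  26.6] y [59.1 74.6]
A top.pkl -1 cheek x [-19.4  12.4] y [-98.9 -87.1] lip gap [-14.8 -10.4] lip ext [-32.1  24.5] y [-77.  -58.7]
B w4.pkl 1 cheek x [-17.   16.5] y [83.4 95.4] lip gap [-6.7  6.4] lip ext [-22.7  29.6] y [61.4 73.3]
B w4.pkl -1 cheek x [-16.1  17.1] y [-95.5 -84.5] lip gap [-6.2  7.3] lip ext [-20.5  30.2] y [-74.5 -62.6]
B scene.pkl 1 cheek x [-18.5  15. ] y [83.4 95.4] lip gap [-9.   5.4] lip ext [-32.3  26.9] y [60.4 72.9]
B scene.pkl -1 cheek x [-18.   16.3] y [-96.9 -84.6] lip gap [-5.7  3.3] lip ext [-28.4  27.7] y [-75.3 -63.5]
B top.pkl 1 cheek x [-19.5  12.6] y [81.1 90.8] lip gap [-10.9   5.6] lip ext [-32.1  26.8] y [58.6 69.9]
B top.pkl -1 cheek x [-17.6  14.4] y [-99.4 -88.5] lip gap [-11.1   3.2] lip ext [-29.7  28.1] y [-77.8 -66. ]
```

Slot middle: (583.8, 153.3) mm, yaw -5.5°. With the grip offset (+1.3, -7), the TCP target is (584.4, 146.2).

```bash
python3 -c "
from h import *
togo((.5844,.1462,.180),-5.5)"
```

```text
t 6.05 p [0.5819 0.1425 0.2915] yaw -5.94 F [ 0.2 -0.5 -4.5] gap 0.0295 travel [ 0.0021 -0.004   0.1115] twist -0.44
```

Emit:
{"fn": "drive_tool", "kwargs": {"rows": [{"fingers": 0, "travel": [0.002, -0.004, 0.005], "twist": -0.4}, {"fingers": 0, "travel": [0.002, -0.004, 0.02], "twist": -0.4}, {"fingers": 0, "travel": [0.002, -0.004, 0.04], "twist": -0.4}, {"fingers": 0, "travel": [0.002, -0.004, 0.055], "twist": -0.4}, {"fingers": 0, "travel": [0.002, -0.004, 0.065], "twist": -0.4}]}}

```text
time: 6.47
position: [0.5838, 0.1465, 0.2245]
eef_rot: [3.137, -0.151, -0.004]
force: [0.9, 0.2, -3.2]
finger_gap: 0.03
grip_force: 30.0
```

Emit:
{"fn": "drive_tool", "kwargs": {"rows": [{"fingers": 0, "travel": [0, 0, 0.01], "twist": 0}, {"fingers": 0, "travel": [0, 0, 0.021], "twist": 0}, {"fingers": 0, "travel": [0, 0, 0.032], "twist": 0}, {"fingers": 0, "travel": [0, 0, 0.041], "twist": 0}, {"fingers": 0, "travel": [0, 0, 0.046], "twist": 0}]}}

```text
time: 6.88
position: [0.5841, 0.1468, 0.1793]
eef_rot: [3.137, -0.151, -0.002]
force: [-0.2, 0.0, -2.8]
finger_gap: 0.0297
grip_force: 30.0
```

Emit:
{"fn": "drive_tool", "kwargs": {"rows": [{"fingers": 0, "travel": [0, 0, 0], "twist": 0}, {"fingers": 0, "travel": [0, 0, 0], "twist": 0}, {"fingers": 0, "travel": [0, 0, 0], "twist": 0}]}}

```text
time: 7.13
position: [0.585, 0.147, 0.1814]
eef_rot: [-3.138, 0.151, -0.002]
force: [-0.0, -0.7, -3.5]
finger_gap: 0.0293
grip_force: 30.0
```

```bash
python3 - <<'E'
from h import *
togo((.5844,.1462,.168),-5.5)
f=vision.grab_frame("wrist"); save(f,"w5.png",crop=(130,110,390,290),k=2)
E
```

```text
t 7.1333 p [0.585  0.147  0.1814] yaw -5.51 F [-0.  -0.7 -3.5] gap 0.0293 travel [-0.0006  0.0009  0.0134] twist -0.01
```

View pics/w5.png

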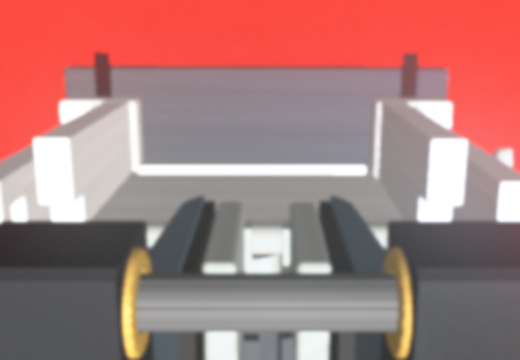

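The view shows the guard level between the lips at crop (55,165) and (450,165), still above them. Now lowering in small steps.

Emit:
{"fn": "drive_tool", "kwargs": {"rows": [{"fingers": 0, "travel": [-0.0005, 0.001, 0.003], "twist": 0}, {"fingers": 0, "travel": [-0.0005, 0.001, 0.006], "twist": 0}, {"fingers": 0, "travel": [-0.0005, 0.001, 0.009], "twist": 0}, {"fingers": 0, "travel": [-0.0005, 0.001, 0.011], "twist": 0}, {"fingers": 0, "travel": [-0.0005, 0.001, 0.011], "twist": 0}]}}

```text
time: 7.6
position: [0.5835, 0.1458, 0.169]
eef_rot: [3.137, -0.151, -0.002]
force: [0.3, -0.8, -3.3]
finger_gap: 0.0295
grip_force: 30.0
```

Emit:
{"fn": "drive_tool", "kwargs": {"rows": [{"fingers": 0, "travel": [0, 0, 0.001], "twist": 0}, {"fingers": 0, "travel": [0, 0, 0.002], "twist": 0}, {"fingers": 0, "travel": [0, 0, 0.003], "twist": 0}, {"fingers": 0, "travel": [0, 0, 0.004], "twist": 0}, {"fingers": 0, "travel": [0, 0, 0.004], "twist": 0}]}}

```text
time: 8.02
position: [0.5838, 0.1459, 0.1655]
eef_rot: [3.138, -0.151, -0.0]
force: [0.2, -0.4, -3.0]
finger_gap: 0.0294
grip_force: 30.0
```

Emit:
{"fn": "drive_tool", "kwargs": {"rows": [{"fingers": 0, "travel": [0, 0, 0.001], "twist": 0}, {"fingers": 0, "travel": [0, 0, 0.002], "twist": 0}, {"fingers": 0, "travel": [0, 0, 0.003], "twist": 0}, {"fingers": 0, "travel": [0, 0, 0.004], "twist": 0}, {"fingers": 0, "travel": [0, 0, 0.004], "twist": 0}]}}

```text
time: 8.43
position: [0.5838, 0.1459, 0.1615]
eef_rot: [3.138, -0.151, -0.001]
force: [0.3, -0.4, -3.2]
finger_gap: 0.0292
grip_force: 30.0
```

Emit:
{"fn": "drive_tool", "kwargs": {"rows": [{"fingers": 0, "travel": [0, 0, 0.001], "twist": 0}, {"fingers": 0, "travel": [0, 0, 0.002], "twist": 0}, {"fingers": 0, "travel": [0, 0, 0.003], "twist": 0}, {"fingers": 0, "travel": [0, 0, 0.003], "twist": 0}]}}

```text
time: 8.77
position: [0.5838, 0.1459, 0.1584]
eef_rot: [3.138, -0.151, -0.001]
force: [-0.7, 0.5, -3.8]
finger_gap: 0.0295
grip_force: 30.0
```

Emit:
{"fn": "drive_tool", "kwargs": {"rows": [{"fingers": 0, "travel": [0, 0, 0.0005], "twist": 0}, {"fingers": 0, "travel": [0, 0, 0.001], "twist": 0}, {"fingers": 0, "travel": [0, 0, 0.001], "twist": 0}]}}

```text
time: 9.02
position: [0.5839, 0.1459, 0.1576]
eef_rot: [3.138, -0.151, -0.0]
force: [0.5, 0.1, -2.9]
finger_gap: 0.0296
grip_force: 30.0
```

Emit:
{"fn": "drive_tool", "kwargs": {"rows": [{"fingers": 0, "travel": [0, 0, 0.0005], "twist": 0}, {"fingers": 0, "travel": [0, 0, 0.001], "twist": 0}, {"fingers": 0, "travel": [0, 0, 0.001], "twist": 0}]}}

```text
time: 9.27
position: [0.584, 0.1459, 0.1572]
eef_rot: [-3.138, 0.151, -0.001]
force: [0.2, -0.7, -0.8]
finger_gap: 0.0299
grip_force: 30.0
```

Emit:
{"fn": "drive_tool", "kwargs": {"rows": [{"fingers": 0, "travel": [0, 0, 0.0005], "twist": 0}, {"fingers": 0, "travel": [0, 0, 0.001], "twist": 0}, {"fingers": 0, "travel": [0, 0, 0.001], "twist": 0}]}}

```text
time: 9.52
position: [0.5841, 0.1459, 0.157]
eef_rot: [-3.138, 0.151, -0.002]
force: [-2.4, -1.5, 4.6]
finger_gap: 0.0296
grip_force: 30.0
```

```bash
python3 - <<'E'
from h import *
togo((.584,.1459,.157),-5.5)
f=vision.grab_frame("wrist"); P=cloud(f); ok=f["range_z"]>0
a=np.radians(-5.5); X=np.array([np.cos(a),np.sin(a)]); Y=np.array([-np.sin(a),np.cos(a)]); D=P[...,:2]-[.5838,.1533]
x=D@X*1000;y=D@Y*1000;z=P[...,2]*1000
for sg in(1,-1):
  b=ok&(y*sg>62)&(y*sg<80)&(abs(x)<4); print(sg,"barrel z",np.percentile(z[b],[5,50,95]).round(1),b.sum())
  m=ok&(abs(x)<2)&(z>119)&(z<129)&(y*sg>40)&(y*sg<83.5); print("y ext",np.percentile(y[m],[1,99]).round(1) if m.any() else None)
save(f,"w6.png",crop=(130,110,390,290),k=2)
E
```

```text
t 9.5167 p [0.5841 0.1459 0.157 ] yaw -5.51 F [-2.4 -1.5  4.6] gap 0.0296 travel [-0.0001 -0.     -0.    ] twist -0.01
1 barrel z [ 37.   79.5 109.3] 142
y ext None
-1 barrel z [32.3 63.2 87.3] 127
y ext [-45.  -42.2]
```

View pics/w6.png

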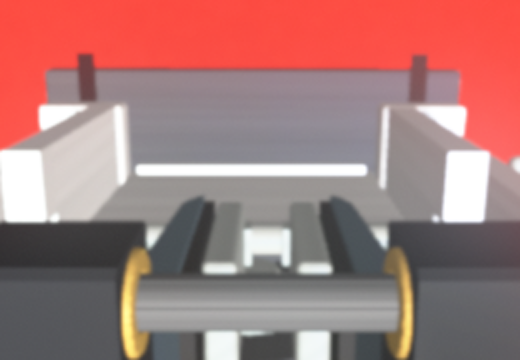

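The view is identical to the seated view on stand a, TCP z is 157.0 mm and the seat is bearing load, so the guard is fully down. Releasing.

Emit:
{"fn": "drive_tool", "kwargs": {"rows": [{"fingers": 0.9, "travel": [0, 0, 0], "twist": 0}, {"fingers": 0.9, "travel": [0, 0, 0], "twist": 0}, {"fingers": 0.9, "travel": [0, 0, 0], "twist": 0}, {"fingers": 0.9, "travel": [0, 0, 0], "twist": 0}, {"fingers": 0.9, "travel": [0, 0, 0], "twist": 0}]}}

```text
time: 9.98
position: [0.5836, 0.1452, 0.1551]
eef_rot: [3.136, -0.15, -0.002]
force: [0.4, 0.3, 0.1]
finger_gap: 0.0604
grip_force: 0.0
```

Emit:
{"fn": "drive_tool", "kwargs": {"rows": [{"fingers": 0.9, "travel": [0, 0, 0], "twist": 0}, {"fingers": 0.9, "travel": [0, 0, 0], "twist": 0}, {"fingers": 0.9, "travel": [0, 0, 0], "twist": 0}, {"fingers": 0.9, "travel": [0, 0, 0], "twist": 0}, {"fingers": 0.9, "travel": [0, 0, 0], "twist": 0}]}}

```text
time: 10.4
position: [0.5839, 0.1458, 0.1556]
eef_rot: [3.138, -0.151, -0.0]
force: [-1.3, -0.1, 0.1]
finger_gap: 0.0816
grip_force: 0.0
```

```bash
python3 - <<'E'
from h import *
togo((.584,.1459,.28),-5.5)
E
```

```text
t 10.4 p [0.5839 0.1458 0.1556] yaw -5.52 F [-1.3 -0.1  0.1] gap 0.0816 travel [ 1.000e-04 -1.000e-04 -1.244e-01] twist -0.02
```

Emit:
{"fn": "drive_tool", "kwargs": {"rows": [{"fingers": 0.9, "travel": [0, 0, -0.01], "twist": 0}, {"fingers": 0.9, "travel": [0, 0, -0.03], "twist": 0}, {"fingers": 0.9, "travel": [0, 0, -0.055], "twist": 0}, {"fingers": 0.9, "travel": [0, 0, -0.085], "twist": 0}, {"fingers": 0.9, "travel": [0, 0, -0.105], "twist": 0}]}}

```text
time: 10.82
position: [0.5846, 0.1461, 0.2643]
eef_rot: [-3.137, 0.151, -0.006]
force: [0.2, 0.7, 0.7]
finger_gap: 0.0821
grip_force: 0.0
```

Emit:
{"fn": "drive_tool", "kwargs": {"rows": [{"fingers": 0.9, "travel": [0, 0, 0], "twist": 0}, {"fingers": 0.9, "travel": [0, 0, 0], "twist": 0}, {"fingers": 0.9, "travel": [0, 0, 0], "twist": 0}]}}

```text
time: 11.07
position: [0.5834, 0.1458, 0.2602]
eef_rot: [3.138, -0.151, -0.002]
force: [-0.1, 0.8, 0.1]
finger_gap: 0.0822
grip_force: 0.0
```

```bash
python3 - <<'E'
from h import *
togo((.584,.1459,.26),-5.5)
f=vision.grab_frame("wrist"); P=cloud(f); ok=f["range_z"]>0
a=np.radians(-5.5); X=np.array([np.cos(a),np.sin(a)]); Y=np.array([-np.sin(a),np.cos(a)]); D=P[...,:2]-[.5838,.1533]
x=D@X*1000;y=D@Y*1000;z=P[...,2]*1000
s=ok&(z>168)&(z<183)&(abs(x)<30)&(abs(y)<32)
print(s.sum(),np.percentile(z[s],50),np.percentile(x[s],[2,98]),np.percentile(y[s],[2,98]))
b=ok&(abs(x)<4)&(abs(y)<76)&(abs(y)>55)&(z>100)&(z<140)
for sg in(1,-1): q=b&(y*sg>0); print("barrel top",np.percentile(z[q],[50,95]).round(1))
save(f,"w7.png",crop=(110,90,400,250),k=2.5)
E
```

```text
t 11.0667 p [0.5834 0.1458 0.2602] yaw -5.51 F [-0.1  0.8  0.1] gap 0.0822 travel [ 0.0006 -0.0001  0.0002] twist -0.01
793 177.09152868840786 [-13.14496149  15.19570543] [-25.98926451  17.07706653]
barrel top [124.7 126. ]
barrel top [124.7 126. ]
```

View pics/w7.png

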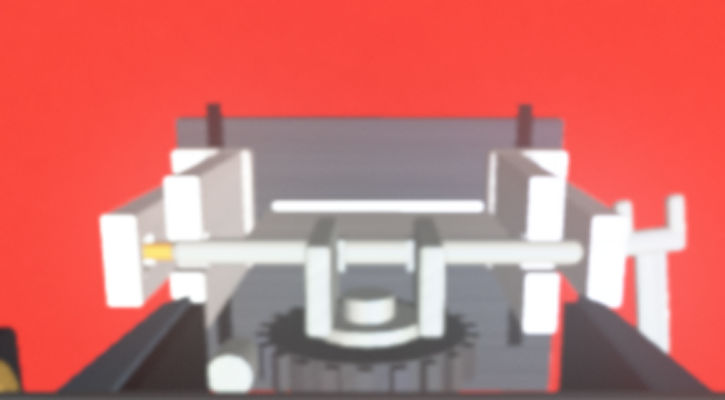

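The guard is seated, with the barrel top at 125 mm at both ends. The ears are back to about 43 mm apart and the brass pin at crop (155,250) is in the +y cheek's hole. The robot touches nothing, so I am handing in.

```bash
python3 -c "
from h import *
print(r.job_done())"
```

```text
the job is handed in; nothing more can be done
None
```

I moved the guard from stand a to stand b, the same way round and fully down in the brackets with its pin sprung out into the hole, and handed the job in at about 11 s; it sits about 4 mm towards −y, at the edge of its play, and I left it there.

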